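# Set the flow ring of a leak tester and start the test

## Robot

A 6-joint arm with a two-finger parallel gripper is mounted at the origin on the work surface. World frame = base frame: x ahead of the robot, y to its left, z up, the work surface at z = 0. Lengths are in mm, angles in rad, forces in N, time in s.
With the tool pointing down it reaches from about 350 to 875 mm from the base axis. Payload 4.2 kg.
Tool frame: the origin (TCP) lies at the very end of the fingers, on their centre line; the grasp point (between the pads) lies 19 mm behind it; z points along the fingers, y is the line along which they close (so a half turn about z gives the same grasp; the last joint's range is limited). The gripper opens to 85 mm and grips with 20 to 120 N. Pads are 22 mm wide; open, the fingers measure 114 mm over their backs; the gripper's body (76 mm by 85 mm) begins 54 mm behind the grasp point. The pads swing forward as they close: fully open they stand 13 mm farther back than shut.
Start: joints at [-1.067, 0.385, 0.008, 0, -1.194, -0.259], TCP at [151.494, -606.341, 231.312] pointing down, gripper open.
Joint ranges: [-3.14, 3.14], [-1.21, 2.06], [-1.07, 1.41], [-3.16, 2.05], [-2.99, -0.16], [-3.1, 3.1]. Speed limits (rad/s): [2.79, 2.79, 3.14, 3.14, 3.14, 3.14].

## Interface

Orientations are given as a unit quaternion [x, y, z, w].
In Python, from bench import arm, optics gives the robot as it stands. The module is installed in compiled form; this text tells all that it offers.
- The arm moves only by the tool step_arm, never from a script. Its argument "motion" is a list of rows, each an object with "dr": the turn, a rotation vector about the tool's x, y, z in units of 8 degrees (1.0 is 8 degrees), a list of three; "slide": the shift along the tool's x, y, z in mm, a list of three; "jaw": the finger opening in mm, from 0 to 85.4. A call has exactly 8 rows; each row is the pose to reach, as a shift and turn from the pose commanded when the call began, along the tool's axes at that moment; what a row does not reach only later rows make up. A row lasts 1/8 s, in which the tool goes at most 62.5 mm and 10.7 degrees, less where a joint would pass 70% of its speed; a pose out of reach is approached as far as the arm can. A call with a gripper value outside its range is refused whole. The fingers move at their own pace and stop on an object; the grip force is fixed at half the most. Time passes only in rows, so rows that repeat a pose let the fingers close, or fill a call up. It gives the time, the measured TCP pose, the force, the opening and the grip force at its end, in the units of the state.
- arm.read_state(): the state, without advancing time (a new reading comes with each control period).
- optics.get_image(name): name is "scene" or "top" or "wrist"; returns the picture (420x560x3 uint8, blue, green, red); there is no depth.
- optics.camera_info(name): a dict with "camera_matrix" (3x3 intrinsics, pixels), "view" (4x4, takes a point from world to camera coordinates); the wrist camera has in their place "T_tool_cam" (4x4, takes a point from camera to tool coordinates, whose origin is the TCP and whose axes are the flange's). Camera axes: x right, y up, looking along -z (the intrinsics and any distortion apply to the point x, -y, -z); pixel columns grow to the right and rows downward; lengths in mm; the calibration is good to about 2 mm. The wrist camera is an equidistant fisheye: a pixel r from the principal point sees the ray r / f radians off the axis. A picture is of the moment at which its call begins: read the wrist's pose just before it. camera_info takes no time and is no camera call.
- arm.job_done(): hands the job in; it is judged then, once.
The state is a dict: "clock": time; "joints": joint angles; "joint_vel": joint speeds; "joint_efforts": joint torques, N m; "position": TCP position; "ee_rot": TCP orientation; "contact_force": force on the tool from outside, world axes, zero at the start; "wrist_torque": the same for the moment, N m; "gripper_width": finger opening in mm; "grasp_force": force on a finger pad.
Only numpy, scipy, OpenCV 4.12 (cv2) and the standard library are available. Lean on these libraries where they do the work, as an engineer would, in place of code of your own. Each camera call takes 0.05 s, during which the arm holds its last target. There are 200 camera calls.

## Task

On the leak tester, push the ring's lever gently round its arc with a fingertip until its pointer stands in line with the dark index tab on the scale, and leave it there. Then press the push button on the white start box right down and let it come back up; do not press it before the ring is set. Push and press only: do not pick anything up, and leave the index tab and the loose dish, bottle, screwdriver and steel plug where they are.

Things in the scene. Friction and masses are not known exactly. Their poses are not given: they have to be found in the camera images.
- fixture: grey leak-test case fixed to the bench, 250 x 250 mm, deck 50 mm high, with a round white dial plate (radius 115 mm, top at 53 mm) and its scale, a mark every 10 degrees, facing the robot. Origin under the case's centre, x away from the scale side. On the far side of the deck a manifold (top 80 mm, gauge on it 97 mm) begins 78 mm from the dial's centre
- ring: dark knurled ring (radius 40, 18 mm high) turning on a vertical axis at the dial's centre; origin on the axis at the plate's top, x along its dark lever, whose pointer tip ends 88 mm out (arm top 12 mm above the plate). Turns 1.25 rad either way from the scale's middle; light friction, 2.6 N at the post; stays where left. Starts left of the tab seen from the robot: push anticlockwise seen from above
- lever_post (a point): centre of the top of the upright round dark steel post on the lever, diameter 12 mm, 68 mm from the ring's axis, its top 50 mm above the dial plate (103 mm above the bench): the part to push, sideways
- index: set-point index: dark flat tab (12 mm wide, 6 mm high) with a point towards the axis, clamped stiffly at the rim of the dial plate (100 to 119 mm from the axis); origin on the ring's axis at the plate's top, x axis from the axis towards the tab. The ring is set when the ring's x axis and this x axis agree
- index_tip (a point): inner point of the index tab, top face, 100 mm from the ring's axis
- start_box: white box fixed to the bench, 90 x 80 mm, 45 mm high, left or right of the tester, with a round push button in a dark housing in the middle of its top; origin under its centre
- start_top (a point): centre of the top of the push button (grey cap, radius 16 mm); it is pressed straight down, travels 6 mm against a spring (5 N when fully down) and comes back up by itself
- start (a joint): travel of the push button, m: 0 up, 0.006 fully down
- dish: loose white open dish 120 x 90 x 30 mm, on the other side of the tester from the start box; origin under its centre; to be left alone
- bottle: loose clear bottle, 42 mm across, 110 mm high, standing on the left; origin under its centre; to be left alone
- driver: loose screwdriver, 150 mm long, lying on the bench beyond the dish or start box on the right; to be left alone
- plug: loose steel plug, 22 mm across, 34 mm high, standing on the manifold; origin under its centre; to be left alone
There are look-alikes about, which are no part of the job. Several things look just like the start_box: the one meant starts farthest from the robot's base.

How it is judged:
By the outcome, as a careful person would: the job done as asked, in the order asked, and still so for the second after the job is handed in, with the robot touching nothing.
It also fails if it takes over 54 s, if anything falls off the work surface, if the arm or the gripper's body presses on something with over 40 N, if the wrist force passes 120 N, or if a joint passes its speed limit or range.

## Working session

There is one attempt and no reset: what is moved stays moved. The work goes in short steps, Python scripts to look and compute and a tool call to move; the robot and the scene stay as the last step left them, time stands still between calls to the robot, and variables do not carry over. Pictures are saved under pics/ and viewed, at most 10 in all, crops included, and the job is handed in when it is done.

Besides the shell and the picture viewer there is one more tool, called after "Request:" in YAML: its name, and indented under it one key for each argument. step_arm: Moves the arm, as the interface text tells. Its arguments: {"type":"object","properties":{"motion":{"type":"array","items":{"type":"object","properties":{"dr":{"type":"array","items":{"type":"number"}},"slide":{"type":"array","items":{"type":"number"}},"jaw":{"type":"number"}}}}},"required":["motion"]}

```bash
mkdir -p pics
python3 - <<'E'
from bench import arm, optics
import cv2
s=arm.read_state();print(s)
for n in("scene","top"):
    im=optics.get_image(n);cv2.imwrite(f"pics/{n}0.png",im)
    print(optics.camera_info(n))
print(optics.camera_info("wrist"))
E
```

```text
{'clock': 0.0, 'joints': array([-1.06739918e+00,  3.85533436e-01,  6.61330355e-03, -5.09919061e-04,
       -1.19397905e+00, -2.58610162e-01]), 'joint_vel': array([-0.001082  ,  0.0004252 , -0.00122206, -0.00013794, -0.00043574,
       -0.00217013]), 'joint_efforts': array([ 6.36497771e-04, -3.92287624e+01,  1.88400722e+01,  4.18620050e+00,
       -4.62281474e-03,  9.92254769e-06]), 'position': array([ 151.35309704, -605.79175597,  230.22900964]), 'ee_rot': array([-1.21994710e-01,  9.92530165e-01,  1.06415155e-03, -1.70996139e-04]), 'contact_force': array([ 0.2731711 , -0.11710798,  0.22868213]), 'wrist_torque': array([-0.03299457, -0.03964369, -0.01132719]), 'grasp_force': 0.0, 'gripper_width': 85.14281667141144}
{'camera_matrix': array([[387.70304667,   0.        , 275.00376114],
       [  0.        , 387.70304667, 201.64700123],
       [  0.        ,   0.        ,   1.        ]]), 'view': array([[ 8.11034098e-02,  9.96703361e-01, -2.15562207e-03,
        -4.45096149e+01],
       [-7.84008006e-01,  6.51311546e-02,  6.17324371e-01,
         3.11766887e+02],
       [ 6.15429673e-01, -
[... 497 characters left out ...]
       [-1.09089091e-01, -1.96837074e-02,  9.93837070e-01,
        -1.22205418e+03],
       [ 0.00000000e+00,  0.00000000e+00,  0.00000000e+00,
         1.00000000e+00]])}
{'camera_matrix': array([[325.1922621 ,   0.        , 280.23093499],
       [  0.        , 325.1922621 , 208.35420162],
       [  0.        ,   0.        ,   1.        ]]), 'T_tool_cam': array([[-1.55255835e-04,  9.56098230e-01,  2.93046329e-01,
         7.41102410e+01],
       [ 9.99999827e-01, -1.80358854e-05,  5.88643738e-04,
        -1.65451076e-01],
       [ 5.68086586e-04,  2.93046369e-01, -9.56098061e-01,
        -1.41847483e+02],
       [ 0.00000000e+00,  0.00000000e+00,  0.00000000e+00,
         1.00000000e+00]])}
```

View pics/top0.png

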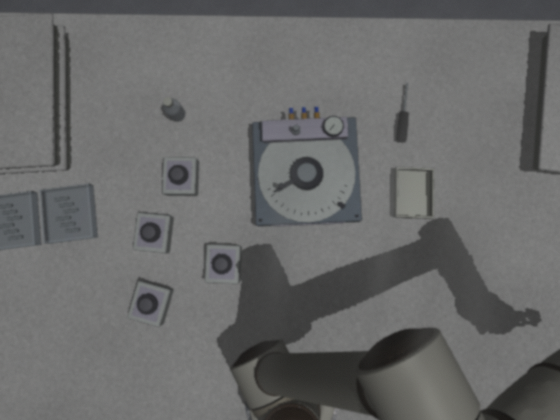

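View pics/scene0.png

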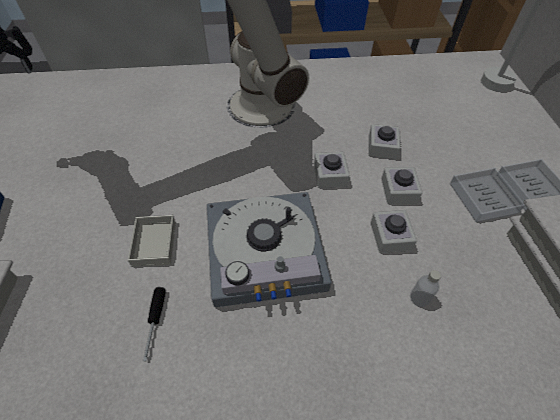

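The top view shows the dial centre near (306,173), the lever to the lower left at about (276,188) and the tab at about (341,205). There are four start boxes; the farthest from the base appears to be the one at (179,175). Next I'll zoom in.

```bash
cat > h.py <<'E'
import numpy as np
from bench import arm, optics
from scipy.spatial.transform import Rotation as R
def px2w(n,u,v,z):
    c=optics.camera_info(n);K=c["camera_matrix"];V=c["view"]
    d=np.array([(u-K[0,2])/K[0,0],-(v-K[1,2])/K[1,1],-1])
    o=-V[:3,:3].T@V[:3,3];d=V[:3,:3].T@d
    return o+d*(z-o[2])/d[2]
def w2px(n,p):
    c=optics.camera_info(n);K=c["camera_matrix"];V=c["view"]
    q=V[:3,:3]@np.asarray(p,float)+V[:3,3]
    return np.array([K[0,2]+K[0,0]*q[0]/-q[2],K[1,2]+K[1,1]*q[1]/q[2]])
E
python3 - <<'E'
from h import *
import cv2
im=cv2.imread("pics/top0.png")
cv2.imwrite("pics/crop1.png",cv2.resize(im[110:230,245:370],None,fx=5,fy=5,interpolation=cv2.INTER_CUBIC)[:600])
im=cv2.imread("pics/scene0.png")
cv2.imwrite("pics/crop2.png",cv2.resize(im[185:315,200:335],None,fx=4.5,fy=4.5,interpolation=cv2.INTER_CUBIC))
for u,v in((178,174),(150,232),(148,303),(222,264)): p=px2w("top",u,v,60);print(p,np.hypot(*p[:2]))
print(px2w("top",306,173,71))
E
```

```text
[525.36724064 277.22684156  60.        ] 594.024796810564
[387.3699129  336.38701872  60.        ] 513.0415926452126
[224.53364261 332.51764022  60.        ] 401.2272893464423
[317.45737169 165.58925197  60.        ] 358.0488558949656
[532.30783789 -23.88017917  71.        ]
```

View pics/crop1.png

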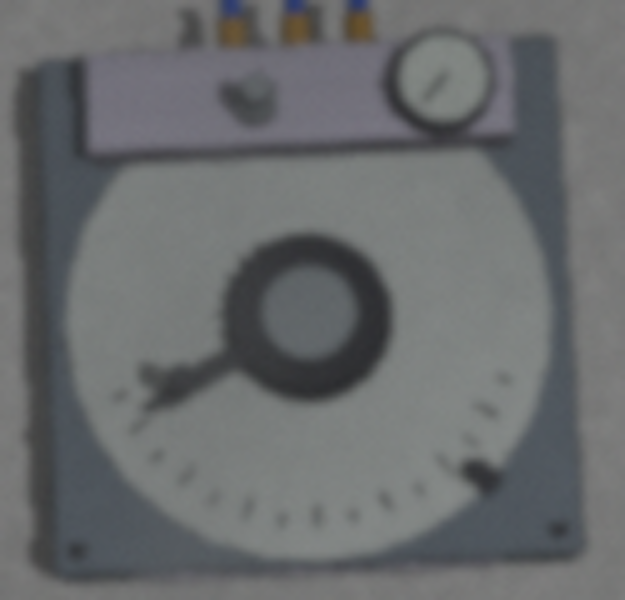

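View pics/crop2.png

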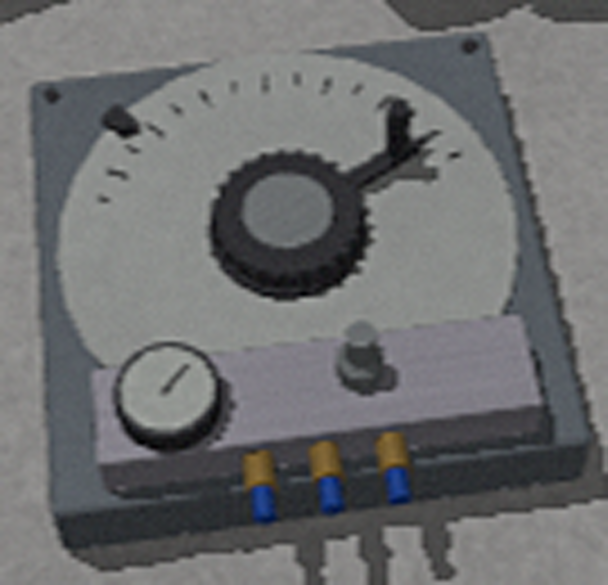

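Run:
```python
from h import *
f=lambda x,y:("top",245+(x-2)/5,110+(y-2)/5)
g=lambda x,y:("scene",200+(x-1.75)/4.5,185+(y-1.75)/4.5)
P=lambda a,z:px2w(*a,z)
for nm,a in(("top",dict(c=(f(308,311),71),ring=(f(308,317),66),pt=(f(150,408),63),post=(f(150,374),103),tab=(f(482,476),59),pl=(f(67,313),53),pr=(f(552,313),53),pb=(f(310,562),53))),
 ("scene",dict(c=(g(287,210),71),pt=(g(437,135),63),post=(g(399,103),103),tab=(g(121,122),59)))):
    c=P(*a["c"])
    for k,(q,z) in a.items():
        p=P(q,z);d=(p-c)[:2];print(nm,k,p.round(1),"r%.1f ang %.2f"%(np.hypot(*d),np.degrees(np.arctan2(d[1],d[0]))))
```

```text
top c [535.1 -24.3  71. ] r0.0 ang 0.00
top ring [533.1 -24.5  66. ] r2.0 ang -175.07
top pt [489.1  48.4  63. ] r86.0 ang 122.37
top post [499.5  47.3 103. ] r80.0 ang 116.47
top tab [ 461.  -107.1   59. ] r111.1 ang -131.84
top pl [534.8  89.2  53. ] r113.5 ang 90.18
top pr [ 539.6 -139.7   53. ] r115.5 ang -87.79
top pb [419.5 -27.9  53. ] r115.7 ang -178.21
scene c [535.1 -24.5  71. ] r0.0 ang 0.00
scene pt [490.   55.2  63. ] r91.6 ang 119.48
scene post [498.1  33.8 103. ] r69.1 ang 122.40
scene tab [ 465.3 -106.8   59. ] r107.9 ang -130.33
```

The post sits at about angle 121.5° and the tab at about -131° around the centre (535,-24.5). The ring needs roughly 107° anticlockwise. I'll travel at height to a point behind the post.

Request:
step_arm:
  motion:
    - {"slide": [-536,549,0],"dr": [0,0,-2.19],"jaw": 0}
    - {"slide": [-536,549,0],"dr": [0,0,-2.19],"jaw": 0}
    - {"slide": [-536,549,0],"dr": [0,0,-2.19],"jaw": 0}
    - {"slide": [-536,549,0],"dr": [0,0,-2.19],"jaw": 0}
    - {"slide": [-536,549,0],"dr": [0,0,-2.19],"jaw": 0}
    - {"slide": [-536,549,0],"dr": [0,0,-2.19],"jaw": 0}
    - {"slide": [-536,549,0],"dr": [0,0,-2.19],"jaw": 0}
    - {"slide": [-536,549,0],"dr": [0,0,-2.19],"jaw": 0}

```text
clock: 1.1
position: [404.1, -172.6, 231.3]
ee_rot: [-0.272, 0.962, -0.0, 0.0]
contact_force: [1.1, -0.8, -0.7]
gripper_width: -0.4
grasp_force: 0.0
```

```bash
cat >> h.py <<'E'
def to(p,yaw):
    s=arm.read_state();r=R.from_quat(s["ee_rot"]);M=r.as_matrix()
    y0=np.degrees(np.arctan2(M[1,0],M[0,0]));d=(yaw-y0+180)%360-180
    print("pos",s["position"].round(1),"yaw %.1f"%y0,"t %.2f"%s["clock"],"F",s["contact_force"].round(1),"tilt",M[:2,2].round(4))
    print("slide",(M.T@(np.array(p)-s["position"])).round(1),"drz %.2f"%(-d/8),"j6 %.2f"%s["joints"][5])
C=np.array([535.3,-24.5])
def fing(th,gap,z,rad=68):
    a=np.radians(th);r=np.array([np.cos(a),np.sin(a)]);t=np.array([-r[1],r[0]])
    return [*(C+rad*r-gap*t),z]
E
python3 -c "
from h import *
to(fing(121.5,45,230),211.5)"
```

```text
pos [ 404.1 -172.6  231.3] yaw -148.4 t 1.10 F [ 1.1 -0.8 -0.7] tilt [0.0002 0.    ]
slide [-234.4  125.5    1.4] drz 0.01 j6 -0.99
```

Request:
step_arm:
  motion:
    - {"slide": [-234.4,125.5,0]}
    - {"slide": [-234.4,125.5,0]}
    - {"slide": [-234.4,125.5,0]}
    - {"slide": [-234.4,125.5,0]}
    - {"slide": [-234.4,125.5,0]}
    - {"slide": [-234.4,125.5,0]}
    - {"slide": [-234.4,125.5,0]}
    - {"slide": [-234.4,125.5,0]}

```text
$.motion[0]: bad value
```

```bash
cat >> h.py <<'E'
def wray(u,v,s):
    c=optics.camera_info("wrist");K=c["camera_matrix"];T=c["T_tool_cam"]
    x=np.array([u-K[0,2],v-K[1,2]]);a=np.hypot(*x);th=a/K[0,0];x=x/max(a,1e-9)
    d=np.array([x[0]*np.sin(th),-x[1]*np.sin(th),-np.cos(th)])
    M=R.from_quat(s["ee_rot"]).as_matrix()
    return s["position"]+M@T[:3,3],M@T[:3,:3]@d
def wpx2w(u,v,z,s):
    o,d=wray(u,v,s);return o+d*(z-o[2])/d[2]
def w2wpx(p,s):
    c=optics.camera_info("wrist");K=c["camera_matrix"];T=c["T_tool_cam"]
    M=R.from_quat(s["ee_rot"]).as_matrix()
    q=T[:3,:3].T@(M.T@(np.asarray(p,float)-s["position"])-T[:3,3])
    th=np.arctan2(np.hypot(*q[:2]),-q[2]);k=K[0,0]*th/np.hypot(*q[:2])
    return K[0,2]+k*q[0],K[1,2]-k*q[1]
def snap(fn):
    import cv2,pickle
    s=arm.read_state();im=optics.get_image("wrist");pickle.dump(s,open(fn+".pkl","wb"))
    cv2.imwrite(fn+".png",im);return s,im
E
python3 -c "
from h import *
import cv2
to(fing(121.5,45,230),211.5)
s,im=snap('pics/w1')
cv2.imwrite('pics/w1b.png',cv2.resize(im,(800,600),interpolation=cv2.INTER_CUBIC))
print(w2wpx([*C,71],s),w2wpx(fing(229,0,59,110),s),w2wpx(fing(121.5,0,103),s))"
```

```text
pos [ 404.1 -172.6  231.3] yaw -148.4 t 1.10 F [ 1.1 -0.8 -0.7] tilt [0.0002 0.    ]
slide [-234.4  125.5    1.4] drz 0.01 j6 -0.99
(np.float64(328.4492670822634), np.float64(343.91827613505535)) (np.float64(303.5388539185696), np.float64(263.56503231528023)) (np.float64(389.04825287837934), np.float64(357.52069951699957))
```

View pics/w1b.png

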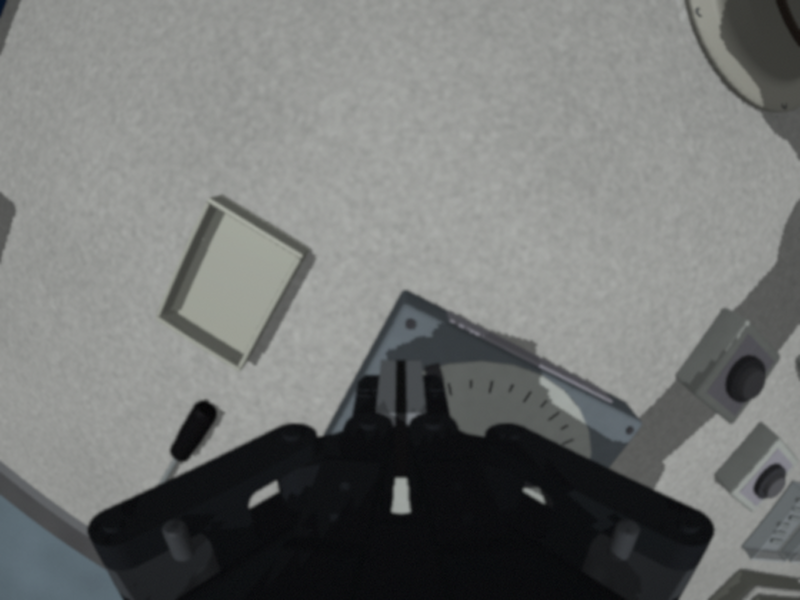

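The wrist picture shows the tester behind the fingers, with the scale marks around (500,400) and the dish at (235,280). The move was refused because every row needs all the fields, so I'll resend it.

Request:
step_arm:
  motion:
    - {"slide": [-234.4,125.5,0],"dr": [0,0,0],"jaw": 0}
    - {"slide": [-234.4,125.5,0],"dr": [0,0,0],"jaw": 0}
    - {"slide": [-234.4,125.5,0],"dr": [0,0,0],"jaw": 0}
    - {"slide": [-234.4,125.5,0],"dr": [0,0,0],"jaw": 0}
    - {"slide": [-234.4,125.5,0],"dr": [0,0,0],"jaw": 0}
    - {"slide": [-234.4,125.5,0],"dr": [0,0,0],"jaw": 0}
    - {"slide": [-234.4,125.5,0],"dr": [0,0,0],"jaw": 0}
    - {"slide": [-234.4,125.5,0],"dr": [0,0,0],"jaw": 0}

```text
clock: 2.15
position: [537.1, 53.7, 231.6]
ee_rot: [-0.271, 0.963, 0.0, 0.0]
contact_force: [-0.2, -0.4, 0.4]
gripper_width: -0.1
grasp_force: 0.0
```

```bash
python3 -c "
from h import *
import cv2
to(fing(121.5,40,82),211.5)
s,im=snap('pics/w2')
cv2.imwrite('pics/w2b.png',cv2.resize(im,(800,600),interpolation=cv2.INTER_CUBIC))
for p in ([*C,71],fing(229,0,59,100),fing(121.5,0,103),fing(121.5,0,63,88)): print(np.array(w2wpx(p,s))*800/560)"
```

```text
pos [537.1  53.7 231.6] yaw -148.6 t 2.15 F [-0.2 -0.4  0.4] tilt [0.0001 0.0001]
slide [  2.4   2.3 149.6] drz -0.01 j6 -1.42
[301.63780428 209.59487856]
[260.57148153  73.65045744]
[405.10724094 213.86058145]
[434.44240178 207.03590027]
```

View pics/w2b.png

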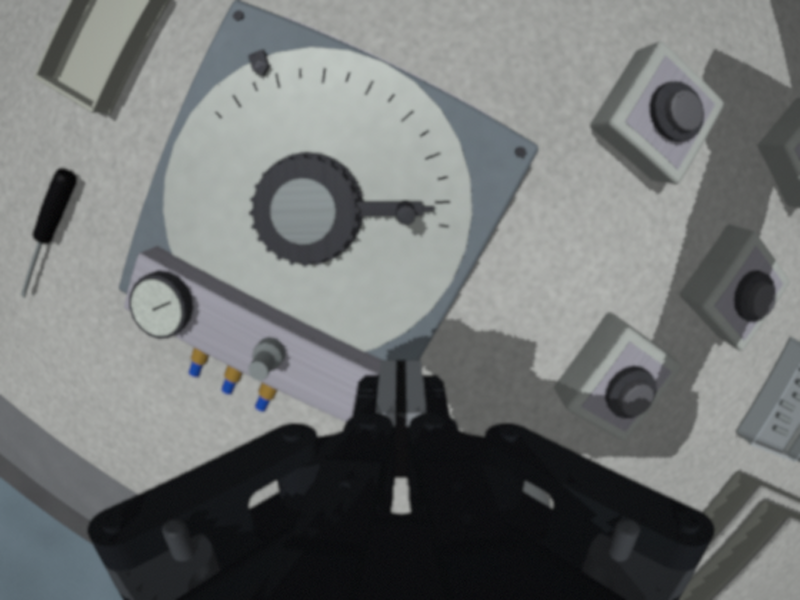

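The wrist view shows the ring cap at (303,211), the post top at (406,211), the pointer tip at (436,209) and the tab at (260,63) with its point near (264,76). A box button sits at (633,390). I'll measure from these.

```bash
python3 -c "
from h import *
import pickle
s=pickle.load(open('pics/w2.pkl','rb'));k=.7
c=wpx2w(303*k,211*k,71,s)
for n,u,v,z in(('c',303,211,71),('post',406,211,103),('tip',436,209,62),('tabtip',264,76,59),('tabbody',260,62,59),('btn',633,390,60),('plug',266,355,114)):
    p=wpx2w(u*k,v*k,z,s);d=(p-c)[:2];print(n,p.round(1),'r %.1f a %.2f'%(np.hypot(*d),np.degrees(np.arctan2(d[1],d[0]))%360))
print([np.array(w2wpx([525,277,60],s))/k])
# scale marks
for u,v in((219,115),(237,101),(256,87),(278,81),(300,75),(324,75),(348,77),(369,87),(391,98),(407,115),(424,133),(433,155),(443,178),(442,202),(444,226)):
    d=(wpx2w(u*k,v*k,53,s)-c)[:2];print('%.1f'%(np.degrees(np.arctan2(d[1],d[0]))%360),end=' ')
"
```

```text
c [535.7 -23.2  71. ] r 0.0 a 0.00
post [498.1  33.  103. ] r 67.7 a 123.75
tip [489.9  52.2  62. ] r 88.2 a 121.20
tabtip [470.  -96.8  59. ] r 98.6 a 228.28
tabbody [ 462.7 -104.8   59. ] r 109.5 a 228.20
btn [523.4 273.5  60. ] r 297.0 a 92.37
plug [618.2   3.6 114. ] r 86.8 a 18.01
[array([634.36910305, 393.19876871])]
254.0 244.0 233.8 223.9 214.1 203.9 193.9 184.1 173.9 164.2 154.0 144.1 133.7 123.7 113.5
```

```bash
sed -i 's/^C=.*/C=np.array([535.6,-23.7])/' h.py; python3 -c "
from h import *
to(fing(122,42,82),212)"
```

```text
pos [537.3  53.8 231.7] yaw -148.5 t 2.20 F [ 0.7  0.1 -0.1] tilt [0.0003 0.0002]
slide [  0.6   3.2 149.7] drz -0.07 j6 -1.42
```

Request:
step_arm:
  motion:
    - {"slide": [0,3,30],"dr": [0,0,0],"jaw": 0}
    - {"slide": [0,3,60],"dr": [0,0,0],"jaw": 0}
    - {"slide": [0,3,90],"dr": [0,0,0],"jaw": 0}
    - {"slide": [0,3,115],"dr": [0,0,0],"jaw": 0}
    - {"slide": [0,3,135],"dr": [0,0,0],"jaw": 0}
    - {"slide": [0,3,149],"dr": [0,0,-0.07],"jaw": 0}
    - {"slide": [0,3,149],"dr": [0,0,-0.07],"jaw": 0}
    - {"slide": [0,3,149],"dr": [0,0,-0.07],"jaw": 0}

```text
clock: 3.2
position: [536.8, 57.6, 83.2]
ee_rot: [-0.277, 0.961, -0.0, 0.001]
contact_force: [0.3, 0.3, 0.7]
gripper_width: -0.1
grasp_force: 0.0
```

```bash
cat >> h.py <<'E'
def arc(ths,gap,z=82):
    # rows for finger arcs, tool x along tangent
    s=arm.read_state();M=R.from_quat(s["ee_rot"]).as_matrix();y0=np.degrees(np.arctan2(M[1,0],M[0,0]))
    print("pos",s["position"].round(1),"yaw %.2f"%(y0%360),"t %.2f"%s["clock"],"F",s["contact_force"].round(1))
    for th in ths:
        d=(th+90-y0+180)%360-180
        print("%.1f"%th,(M.T@(np.array(fing(th,gap,z))-s["position"])).round(1).tolist(),"drz %.2f"%(-d/8))
E
python3 -c "
from h import *
arc([122],42);arc(np.linspace(122,147,8),19)"
```

```text
pos [536.8  57.6  83.2] yaw 212.11 t 3.20 F [0.3 0.3 0.7]
122.0 [2.1, -0.3, 1.2] drz 0.01
pos [536.8  57.6  83.2] yaw 212.11 t 3.20 F [0.3 0.3 0.7]
122.0 [25.1, -0.2, 1.1] drz 0.01
125.6 [29.4, 0.8, 1.1] drz -0.43
129.1 [33.7, 1.6, 1.1] drz -0.88
132.7 [38.1, 2.1, 1.1] drz -1.33
136.3 [42.5, 2.4, 1.1] drz -1.77
139.9 [46.9, 2.4, 1.1] drz -2.22
143.4 [51.3, 2.1, 1.1] drz -2.67
147.0 [55.7, 1.5, 1.1] drz -3.11
```

Request:
step_arm:
  motion:
    - {"slide": [13,0,1],"dr": [0,0,0],"jaw": 0}
    - {"slide": [23,0,1],"dr": [0,0,0],"jaw": 0}
    - {"slide": [29.4,0.8,1],"dr": [0,0,-0.43],"jaw": 0}
    - {"slide": [33.7,1.6,1],"dr": [0,0,-0.88],"jaw": 0}
    - {"slide": [38.1,2.1,1],"dr": [0,0,-1.33],"jaw": 0}
    - {"slide": [42.5,2.4,1],"dr": [0,0,-1.77],"jaw": 0}
    - {"slide": [46.9,2.4,1],"dr": [0,0,-2.22],"jaw": 0}
    - {"slide": [51.3,2.1,1],"dr": [0,0,-2.67],"jaw": 0}

```text
clock: 4.2
position: [492.2, 32.6, 81.9]
ee_rot: [-0.451, 0.893, 0.0, 0.002]
contact_force: [1.5, 2.7, -3.1]
gripper_width: -0.1
grasp_force: 1.4
```

```bash
python3 -c "
from h import *
import cv2
arc([143.4],19);arc(147.4+4*np.arange(8),19)
s,im=snap('pics/w3')
cv2.imwrite('pics/w3b.png',cv2.resize(im,(800,600),interpolation=cv2.INTER_CUBIC))"
```

```text
pos [492.2  32.6  81.9] yaw 233.60 t 4.20 F [ 1.5  2.7 -3.1]
143.4 [0.3, -0.4, -0.1] drz 0.02
pos [492.2  32.6  81.9] yaw 233.60 t 4.20 F [ 1.5  2.7 -3.1]
147.4 [5.1, 0.8, -0.1] drz -0.48
151.4 [9.9, 1.6, -0.2] drz -0.98
155.4 [14.8, 2.1, -0.2] drz -1.48
159.4 [19.7, 2.2, -0.2] drz -1.98
163.4 [24.7, 2.1, -0.2] drz -2.48
167.4 [29.6, 1.5, -0.2] drz -2.98
171.4 [34.4, 0.7, -0.2] drz -3.48
175.4 [39.2, -0.6, -0.2] drz -3.98
```

View pics/w3b.png

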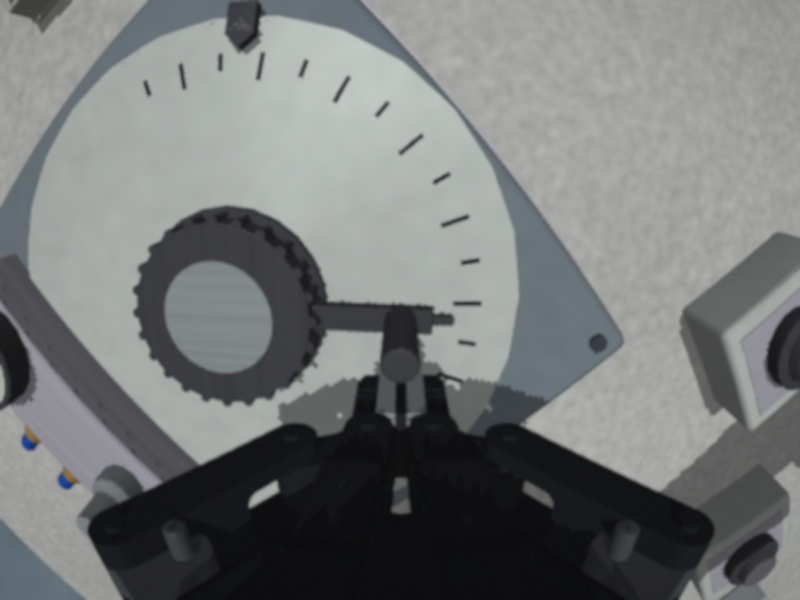

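The post top is at (400,365), centred on the fingertip. The pointer tip is at (453,320) and the tab's point at (240,47). The fingertip is pushing as intended, so I'll check angles and continue.

```bash
cat >> h.py <<'E'
def ang(fn,pts,k=.7):
    import pickle
    s=pickle.load(open(fn+'.pkl','rb'))
    for n,(u,v,z) in pts.items():
        p=wpx2w(u*k,v*k,z,s);d=p[:2]-C;print(n,p.round(1),'r %.1f a %.2f'%(np.hypot(*d),np.degrees(np.arctan2(d[1],d[0]))%360))
E
python3 -c "
from h import *
ang('pics/w3',dict(c=(219,317,71),post=(400,365,103),tip=(453,320,62),tab=(240,47,59),tabb=(243,15,59)))"
```

```text
c [534.4 -23.6  71. ] r 1.2 a 173.42
post [482.4  18.3 103. ] r 67.8 a 141.75
tip [467.4  30.8  62. ] r 87.3 a 141.39
tab [468.9 -97.7  59. ] r 99.6 a 227.95
tabb [ 460.7 -107.4   59. ] r 112.3 a 228.18
```

Request:
step_arm:
  motion:
    - {"slide": [5.1,0.8,0],"dr": [0,0,-0.48],"jaw": 0}
    - {"slide": [9.9,1.6,0],"dr": [0,0,-0.98],"jaw": 0}
    - {"slide": [14.8,2.1,0],"dr": [0,0,-1.48],"jaw": 0}
    - {"slide": [19.7,2.2,0],"dr": [0,0,-1.98],"jaw": 0}
    - {"slide": [24.7,2.1,0],"dr": [0,0,-2.48],"jaw": 0}
    - {"slide": [29.6,1.5,0],"dr": [0,0,-2.98],"jaw": 0}
    - {"slide": [34.4,0.7,0],"dr": [0,0,-3.48],"jaw": 0}
    - {"slide": [39.2,-0.6,0],"dr": [0,0,-3.98],"jaw": 0}

```text
clock: 5.25
position: [468.8, 0.5, 81.8]
ee_rot: [-0.678, 0.735, -0.0, 0.001]
contact_force: [0.4, 2.3, 0.7]
gripper_width: 0.1
grasp_force: 1.4
```

```bash
python3 -c "
from h import *
arc([175.4],19);arc(179.4+4*np.arange(8),19)"
```

```text
pos [468.8   0.5  81.8] yaw 265.39 t 5.25 F [0.4 2.3 0.7]
175.4 [-0.3, -0.5, -0.2] drz -0.00
pos [468.8   0.5  81.8] yaw 265.39 t 5.25 F [0.4 2.3 0.7]
179.4 [4.5, 0.7, -0.2] drz -0.50
183.4 [9.4, 1.5, -0.2] drz -1.00
187.4 [14.3, 2.0, -0.2] drz -1.50
191.4 [19.2, 2.1, -0.2] drz -2.00
195.4 [24.2, 1.9, -0.2] drz -2.50
199.4 [29.1, 1.4, -0.2] drz -3.00
203.4 [33.9, 0.5, -0.2] drz -3.50
207.4 [38.7, -0.8, -0.2] drz -4.00
```

Request:
step_arm:
  motion:
    - {"slide": [4.5,0.7,0],"dr": [0,0,-0.5],"jaw": 0}
    - {"slide": [9.4,1.5,0],"dr": [0,0,-1.0],"jaw": 0}
    - {"slide": [14.3,2.0,0],"dr": [0,0,-1.5],"jaw": 0}
    - {"slide": [19.2,2.1,0],"dr": [0,0,-2.0],"jaw": 0}
    - {"slide": [24.2,1.9,0],"dr": [0,0,-2.5],"jaw": 0}
    - {"slide": [29.1,1.4,0],"dr": [0,0,-3.0],"jaw": 0}
    - {"slide": [33.9,0.5,0],"dr": [0,0,-3.5],"jaw": 0}
    - {"slide": [38.7,-0.8,0],"dr": [0,0,-4.0],"jaw": 0}

```text
clock: 6.25
position: [465.9, -38.4, 81.7]
ee_rot: [0.854, -0.52, -0.0, -0.0]
contact_force: [-0.1, 2.9, 0.3]
gripper_width: -0.2
grasp_force: 1.4
```

```bash
python3 -c "
from h import *
arc([207.4],19);arc(207.4+np.array([4,8,12,15,17,18.5,19.5,19.5]),19)"
```

```text
pos [465.9 -38.4  81.7] yaw 297.38 t 6.25 F [-0.1  2.9  0.3]
207.4 [0.0, -0.6, -0.3] drz -0.00
pos [465.9 -38.4  81.7] yaw 297.38 t 6.25 F [-0.1  2.9  0.3]
211.4 [4.8, 0.5, -0.3] drz -0.50
215.4 [9.7, 1.4, -0.3] drz -1.00
219.4 [14.6, 1.8, -0.3] drz -1.50
222.4 [18.3, 2.0, -0.3] drz -1.88
224.4 [20.8, 1.9, -0.3] drz -2.13
225.9 [22.6, 1.9, -0.3] drz -2.31
226.9 [23.8, 1.8, -0.3] drz -2.44
226.9 [23.8, 1.8, -0.3] drz -2.44
```

Request:
step_arm:
  motion:
    - {"slide": [4.8,0.5,0],"dr": [0,0,-0.5],"jaw": 0}
    - {"slide": [9.7,1.4,0],"dr": [0,0,-1.0],"jaw": 0}
    - {"slide": [14.6,1.8,0],"dr": [0,0,-1.5],"jaw": 0}
    - {"slide": [18.3,2.0,0],"dr": [0,0,-1.88],"jaw": 0}
    - {"slide": [20.8,1.9,0],"dr": [0,0,-2.13],"jaw": 0}
    - {"slide": [22.6,1.9,0],"dr": [0,0,-2.31],"jaw": 0}
    - {"slide": [23.8,1.8,0],"dr": [0,0,-2.44],"jaw": 0}
    - {"slide": [23.8,1.8,0],"dr": [0,0,-2.44],"jaw": 0}

```text
clock: 7.25
position: [475.0, -60.6, 81.2]
ee_rot: [0.93, -0.368, -0.001, 0.0]
contact_force: [-2.6, 2.0, 2.2]
gripper_width: -0.1
grasp_force: 1.3
```

```bash
python3 -c "
from h import *
import cv2
arc([226.9],19)
s,im=snap('pics/w4')
x=im[180:320,180:390]
print([w2wpx(fing(228.2,0,62,r),s) for r in(50,88,100)])
cv2.imwrite('pics/w4b.png',cv2.resize(im[150:300,200:400],(800,600),interpolation=cv2.INTER_CUBIC))"
```

```text
pos [475.  -60.6  81.2] yaw 316.79 t 7.25 F [-2.6  2.   2.2]
226.9 [0.1, -0.4, -0.8] drz -0.01
[(np.float64(245.88555060635977), np.float64(218.87904801197135)), (np.float64(318.26506688042446), np.float64(217.1513372871837)), (np.float64(340.7286031702856), np.float64(216.5494400018377))]
```

View pics/w4b.png

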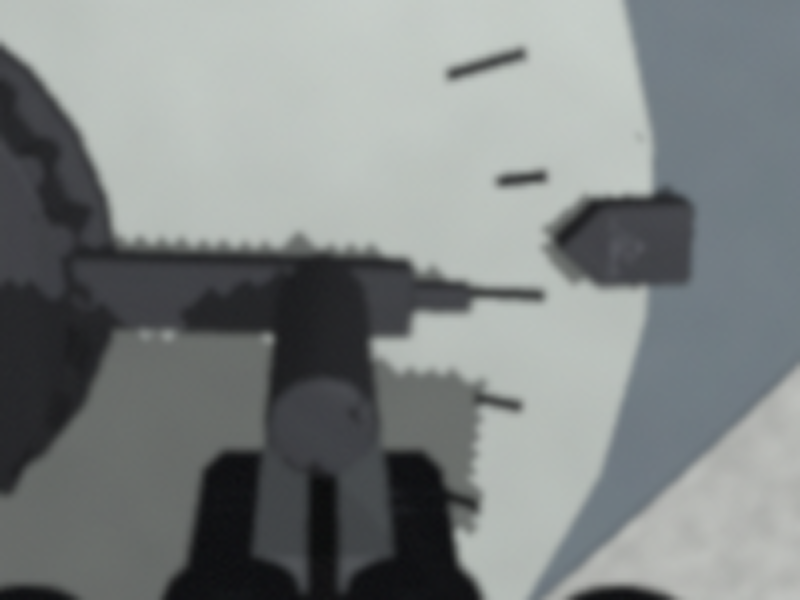

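The pointer tip is at crop (470,295), the tab's point at about (557,245) and the tab's rear centre at (690,243). The pointer is a few degrees short.

```bash
python3 -c "
from h import *
q=lambda x,y,z:(200+(x-1.5)/4,150+(y-1.5)/4,z)
ang('pics/w4',dict(post=q(322,428,103),tip=q(470,296,62),arm=q(410,297,65),arm0=q(150,292,65),tab=q(557,245,59),tabb=q(690,243,59),tabm=q(620,242,59),m1=q(545,295,53),m2=q(547,175,53)),1)
arc(226.9+np.array([.5,1,1.5,2,2.5,3,3.5]),19)"
```

```text
post [488.4 -72.5 103. ] r 67.9 a 225.95
tip [474.6 -86.5  62. ] r 87.5 a 225.85
arm [480.9 -81.2  65. ] r 79.3 a 226.45
arm0 [504.5 -57.1  65. ] r 45.7 a 227.03
tab [471.  -99.3  59. ] r 99.5 a 229.47
tabb [ 458.4 -113.    59. ] r 118.0 a 229.18
tabm [ 465.3 -105.9   59. ] r 108.2 a 229.48
m1 [464.3 -92.9  53. ] r 99.3 a 224.15
m2 [ 477.4 -104.3   53. ] r 99.4 a 234.17
pos [475.1 -60.6  81.2] yaw 316.79 t 7.30 F [-2.9  1.3  2. ]
227.4 [0.6, -0.1, -0.8] drz -0.08
227.9 [1.2, 0.0, -0.8] drz -0.14
228.4 [1.8, 0.2, -0.8] drz -0.20
228.9 [2.4, 0.3, -0.8] drz -0.26
229.4 [3.0, 0.5, -0.8] drz -0.33
229.9 [3.6, 0.6, -0.8] drz -0.39
230.4 [4.2, 0.7, -0.8] drz -0.45
```

Request:
step_arm:
  motion:
    - {"slide": [1.2,0.0,-0.5],"dr": [0,0,-0.14],"jaw": 0}
    - {"slide": [2.0,0.3,-0.8],"dr": [0,0,-0.22],"jaw": 0}
    - {"slide": [2.5,0.4,-0.8],"dr": [0,0,-0.28],"jaw": 0}
    - {"slide": [2.9,0.5,-0.8],"dr": [0,0,-0.32],"jaw": 0}
    - {"slide": [3.1,0.5,-0.8],"dr": [0,0,-0.34],"jaw": 0}
    - {"slide": [3.1,0.5,-0.8],"dr": [0,0,-0.34],"jaw": 0}
    - {"slide": [3.1,0.5,-0.8],"dr": [0,0,-0.34],"jaw": 0}
    - {"slide": [3.1,0.5,-0.8],"dr": [0,0,-0.34],"jaw": 0}

```text
clock: 8.3
position: [477.6, -62.9, 82.1]
ee_rot: [0.938, -0.346, 0.0, -0.0]
contact_force: [-3.4, 0.2, -1.9]
gripper_width: -0.1
grasp_force: 1.4
```

```bash
python3 -c "
from h import *
import cv2
arc([229.5],19)
s,im=snap('pics/w5')
cv2.imwrite('pics/w5b.png',cv2.resize(im[150:300,200:400],(800,600),interpolation=cv2.INTER_CUBIC))"
```

```text
pos [477.6 -62.9  82.1] yaw 319.55 t 8.30 F [-3.4  0.2 -1.9]
229.5 [-0.4, 0.6, 0.1] drz 0.01
```

View pics/w5b.png

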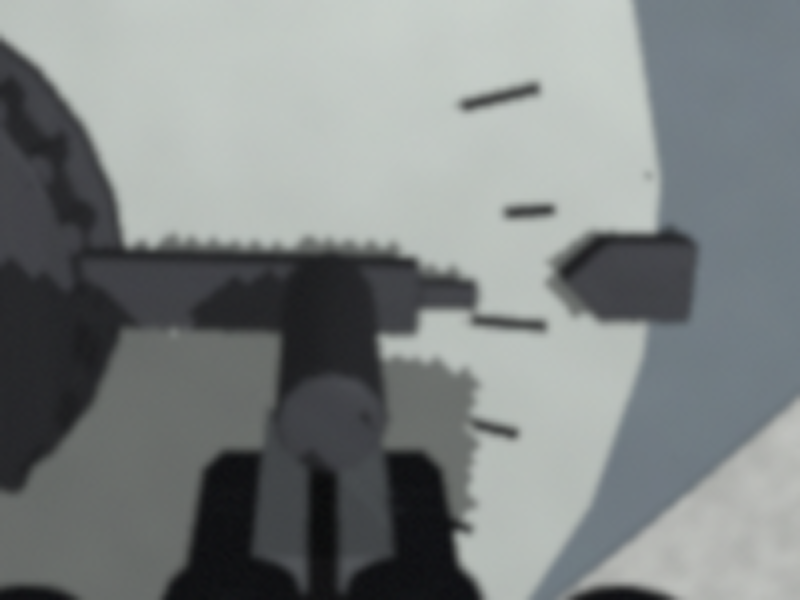

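The pointer tip is at crop (477,294), the tab's point at (562,276) and its rear centre at (693,281). It's still slightly short.

```bash
python3 -c "
from h import *
q=lambda x,y,z:(200+(x-1.5)/4,150+(y-1.5)/4,z)
ang('pics/w5',dict(post=q(332,420,103),tip=q(476,294,62),arm=q(416,298,65),arm0=q(150,294,65),tab=q(562,277,59),tabb=q(693,281,59),m0=q(475,321,53),m1=q(545,326,53),m2=q(553,209,53)),1)
arc(229.5+np.array([0,.5,.8,1.2,1.5,2]),19)"
```

```text
post [491.2 -75.3 103. ] r 68.0 a 229.28
tip [477.9 -89.4  62. ] r 87.4 a 228.74
arm [483.7 -83.5  65. ] r 79.2 a 229.05
arm0 [506.6 -57.5  65. ] r 44.5 a 229.34
tab [471.1 -99.5  59. ] r 99.5 a 229.60
tabb [ 458.5 -113.2   59. ] r 118.2 a 229.26
m0 [471.7 -85.6  53. ] r 89.0 a 224.08
m1 [464.5 -92.7  53. ] r 99.1 a 224.16
m2 [ 477.5 -104.1   53. ] r 99.2 a 234.15
pos [477.6 -62.9  82.1] yaw 319.55 t 8.35 F [-3.5  0.1 -1.4]
229.5 [-0.4, 0.6, 0.1] drz 0.01
230.0 [0.2, 0.7, 0.1] drz -0.06
230.3 [0.6, 0.8, 0.1] drz -0.09
230.7 [1.1, 0.9, 0.1] drz -0.14
231.0 [1.4, 1.0, 0.1] drz -0.18
231.5 [2.0, 1.2, 0.1] drz -0.24
```

Request:
step_arm:
  motion:
    - {"slide": [0.3,0,0],"dr": [0,0,-0.03],"jaw": 0}
    - {"slide": [0.6,0,0],"dr": [0,0,-0.06],"jaw": 0}
    - {"slide": [0.6,0,0],"dr": [0,0,-0.06],"jaw": 0}
    - {"slide": [0.6,0,0],"dr": [0,0,-0.06],"jaw": 0}
    - {"slide": [-3,0,0],"dr": [0,0,-0.06],"jaw": 0}
    - {"slide": [-15,0,0],"dr": [0,0,-0.06],"jaw": 0}
    - {"slide": [-28,0,-10],"dr": [0,0,-0.06],"jaw": 0}
    - {"slide": [-28,0,-40],"dr": [0,0,-0.06],"jaw": 0}

```text
clock: 9.35
position: [454.5, -44.0, 122.2]
ee_rot: [0.94, -0.341, -0.001, 0.001]
contact_force: [-0.1, 0.5, 0.5]
gripper_width: -0.2
grasp_force: 0.0
```

```bash
python3 -c "
from h import *
import cv2
s,im=snap('pics/w6')
print(s['position'],s['contact_force'])
a=np.array(w2wpx(fing(229.3,0,60,85),s));print(a)
u,v=(a-[75,56]).astype(int);v=max(v,0);print(u,v)
cv2.imwrite('pics/w6b.png',cv2.resize(im[v:v+120,u:u+160],(800,600),interpolation=cv2.INTER_CUBIC))"
```

```text
[454.4927293  -44.04813136 122.16099413] [-0.13452322  0.46537673  0.47627537]
[308.04563474 154.94105178]
233 98
```

View pics/w6b.png

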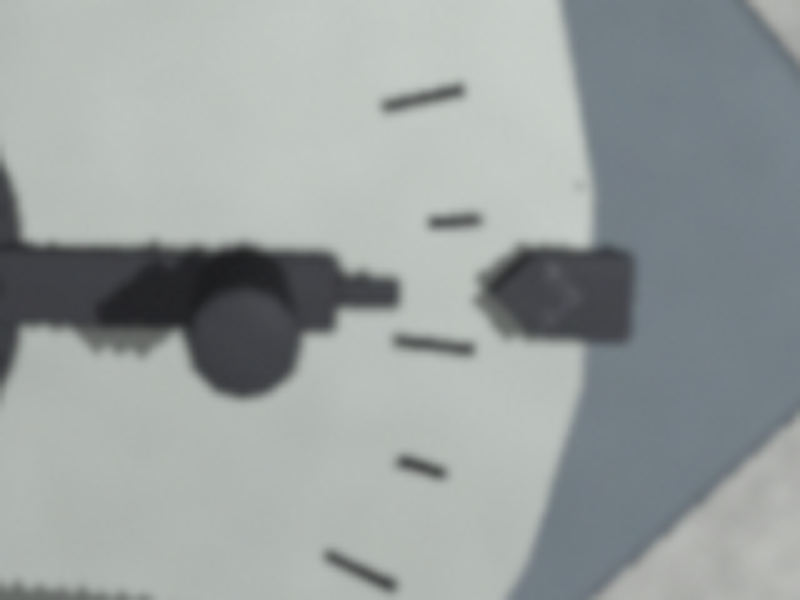

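The pointer tip at (398,292) is practically in line with the tab's point at (487,295) and its rear centre at (632,296). I'll check this numerically and plan the move to the button.

```bash
python3 -c "
from h import *
q=lambda x,y,z:(233+(x-2)/5,98+(y-2)/5,z)
ang('pics/w6',dict(post=q(244,342,103),tip=q(398,292,62),arm=q(335,292,65),arm0=q(50,287,65),tab=q(487,295,59),tabb=q(632,297,59),m1=q(473,349,53),m2=q(481,219,53)),1)
to([524,274.5,150],319)"
```

```text
post [491.2 -75.1 103. ] r 67.9 a 229.21
tip [478.3 -89.8  62. ] r 87.5 a 229.08
arm [483.8 -83.8  65. ] r 79.3 a 229.22
arm0 [506.9 -57.3  65. ] r 44.2 a 229.50
tab [470.3 -98.4  59. ] r 99.2 a 228.82
tabb [ 458.1 -113.1   59. ] r 118.4 a 229.09
m1 [464.5 -92.7  53. ] r 99.0 a 224.13
m2 [ 477.4 -104.2   53. ] r 99.3 a 234.14
pos [458.3 -43.8 127. ] yaw -39.8 t 9.40 F [ 1.5 -0.   3.7] tilt [0.0076 0.0003]
slide [-153.2 -286.7  -22.4] drz 0.15 j6 0.61
```

The lever is set within about 0.3°. I'll lift and travel to the farthest box, stopping short of the button so the wrist camera can measure it.

Request:
step_arm:
  motion:
    - {"slide": [-5,0,-60],"dr": [0,0,0],"jaw": 0}
    - {"slide": [-10,-10,-100],"dr": [0,0,0],"jaw": 0}
    - {"slide": [-50,-60,-100],"dr": [0,0,0],"jaw": 0}
    - {"slide": [-90,-110,-100],"dr": [0,0,0],"jaw": 0}
    - {"slide": [-130,-160,-100],"dr": [0,0,0],"jaw": 0}
    - {"slide": [-165,-210,-100],"dr": [0,0,0],"jaw": 0}
    - {"slide": [-195,-255,-100],"dr": [0,0,0],"jaw": 0}
    - {"slide": [-213,-287,-100],"dr": [0,0,0],"jaw": 0}

```text
clock: 10.4
position: [476.8, 315.2, 223.0]
ee_rot: [0.94, -0.34, 0.001, -0.001]
contact_force: [0.5, -0.4, -0.1]
gripper_width: -0.0
grasp_force: 0.0
```

```bash
python3 -c "
from h import *
import cv2,pickle
from scipy.optimize import least_squares
s,im=snap('pics/w7');print(s['position'].round(1))
def circ(im,u,v,h,lo,hi):
    u,v=int(u),int(v);x=cv2.resize(im[max(v-h,0):v+h,max(u-h,0):u+h],None,fx=6,fy=6,interpolation=cv2.INTER_CUBIC)
    c=cv2.HoughCircles(cv2.cvtColor(x,cv2.COLOR_BGR2GRAY),cv2.HOUGH_GRADIENT,1,20,param1=60,param2=15,minRadius=lo*6,maxRadius=hi*6)
    return None if c is None else [(max(u-h,0)+a/6-.4,max(v-h,0)+b/6-.4,r/6) for a,b,r in c[0][:4]]
p=[524.4,275.3,58]
for n,i,q,h,lo,hi in(('w7',im,w2wpx(p,s),40,10,40),('top',cv2.imread('pics/top0.png'),w2px('top',p),18,4,14),('scene',cv2.imread('pics/scene0.png'),w2px('scene',p),18,4,14)):
    print(n,np.round(q,1),np.round(circ(i,*q,h,lo,hi) or 0,1).tolist())
"
```

```text
[476.8 315.2 223. ]
w7 [281.1 125.8] [[274.79998779296875, 127.0, 25.100000381469727], [273.20001220703125, 123.69999694824219, 27.299999237060547], [277.3999938964844, 124.69999694824219, 22.799999237060547], [275.5, 132.0, 30.200000762939453]]
top [179.  174.6] 0
scene [393.8 221.6] [[394.79998779296875, 225.1999969482422, 11.199999809265137], [397.20001220703125, 220.5, 13.399999618530273], [398.70001220703125, 223.6999969482422, 7.300000190734863], [392.70001220703125, 221.8000030517578, 7.400000095367432]]
```

```bash
python3 -c "
from h import *
import cv2
g=cv2.cvtColor(cv2.imread('pics/w7.png'),cv2.COLOR_BGR2GRAY)
print('   ',*range(240,324,3))
for v in range(92,164,3): print(v,*['%3d'%g[v,u] for u in range(240,324,3)])
"
```

```text
240 243 246 249 252 255 258 261 264 267 270 273 276 279 282 285 288 291 294 297 300 303 306 309 312 315 318 321
92 156 136 119 152 170 173 173 167 161 160 163 161 164 165 166 165 174 177 176 165 149 162 168 167 166 165 170 166
95 122 119 157 171 172 170 162 161 162 161 161 163 162 164 165 166 167 175 177 176 161 156 165 170 168 165 166 167
98 125 160 172 173 169 158 161 160 162 162 162 161 163 162 165 165 167 168 177 178 175 158 154 164 163 168 167 166
101 164 171 171 167 160 156 159 161 159 159 152 144 140 148 158 164 165 166 170 178 179 175 151 155 162 168 170 167
104 171 171 165 159 158 157 156 154 129  76  66  64  64  64  72  98 145 165 167 172 179 179 174 151 160 166 171 169
107 171 159 156 160 159 156 124  75  63  62  64  64  61  64  67  66  73 122 162 167 174 179 180 171 149 166 172 169
110 161 156 158 156 160 117  62  61  61  62  64  65  67  70  67  67  67  67 114 165 167 177 181 182 168 150 172 165
113 155 154 157 157 144  85  60  61  63  78 100 107 111 110 100  78  67  67  69 139 166 167 182 185 183 163 151 164
116 156 155 155 153  86  59  60  56  86 105 109 111 113 116 118
[... 1092 characters left out ...]
 174
146 101 142 167 169 164 151 109  70  60  60  59  61  62  61  61  63  70 135 159 162 161 161 171 180 182 180 167 142
149  93 104 148 169 169 163 155 142 128  77  65  64  63  64  79 113 144 161 163 159 163 170 179 181 178 160 152 168
152  98  97 112 155 169 170 162 155 155 152 149 150 149 144 154 159 161 162 162 164 170 179 179 176 155 157 167 167
155 153 127  97 117 158 170 169 162 155 154 157 159 160 158 158 158 161 161 164 174 178 177 171 149 153 164 165 171
158 165 163 120  97 122 160 169 168 159 155 155 157 160 160 159 158 160 164 174 179 178 166 147 160 161 165 170 168
161 162 163 157 114  97 127 162 168 167 157 155 156 158 160 160 159 163 171 176 178 164 150 162 162 162 162 165 166
```

```bash
python3 -c "
from h import *
import pickle
s=pickle.load(open('pics/w7.pkl','rb'))
for z in(50,60,70):print(wpx2w(275.5,127.3,z,s),px2w('top',178,174.2,z),px2w('scene',396.5,223.5,z))
to([526,277,80],319)"
```

```text
[526.47442374 280.59917142  50.        ] [526.45322743 279.46798899  50.        ] [524.91076573 283.42035684  50.        ]
[526.7301744  280.17176309  60.        ] [524.89077678 277.20484944  60.        ] [531.54952006 279.07765013  60.        ]
[526.98592506 279.74435476  70.        ] [523.32832613 274.94170989  70.        ] [538.18827438 274.73494341  70.        ]
pos [478.1 318.4 222.6] yaw -39.7 t 10.45 F [1.6 2.5 1.2] tilt [0.0034 0.0029]
slide [ 63.2   1.9 142.6] drz 0.16 j6 0.01
```

```bash
python3 -c "
from h import *
import cv2
s,im=snap('pics/w8');print(s['position'].round(1),np.abs(s['joint_vel']).max())
g=cv2.cvtColor(im,cv2.COLOR_BGR2GRAY)
m=((g>78)&(g<126)).astype(np.uint8);m=cv2.morphologyEx(m,cv2.MORPH_OPEN,np.ones((5,5)))
n,l,st,ce=cv2.connectedComponentsWithStats(m)
for i in range(1,n):
    if np.hypot(*(ce[i]-[275,127]))<25: print(st[i],ce[i],wpx2w(*ce[i],57,s))
to([526,278,75],319)"
```

```text
[478.1 318.4 222.6] 0.0667361430132366
[264 110  33  32 843] [279.86120996 125.59074733] [526.96293486 279.64216136  57.        ]
pos [477.4 315.9 222.3] yaw -39.7 t 10.50 F [ 0.6 -0.  -0.7] tilt [0.0017 0.0014]
slide [ 61.6  -1.7 147.4] drz 0.16 j6 0.01
```

Request:
step_arm:
  motion:
    - {"slide": [30,-1,30],"dr": [0,0,0],"jaw": 0}
    - {"slide": [55,-1,65],"dr": [0,0,0],"jaw": 0}
    - {"slide": [62,-1,100],"dr": [0,0,0],"jaw": 0}
    - {"slide": [62,-1,125],"dr": [0,0,0],"jaw": 0}
    - {"slide": [62,-1,140],"dr": [0,0,0],"jaw": 0}
    - {"slide": [62,-1,142],"dr": [0,0,0],"jaw": 0}
    - {"slide": [62,-1,142],"dr": [0,0,0],"jaw": 0}
    - {"slide": [62,-1,142],"dr": [0,0,0],"jaw": 0}

```text
clock: 11.5
position: [526.2, 273.6, 81.4]
ee_rot: [0.94, -0.342, 0.001, -0.001]
contact_force: [-0.7, 0.2, -0.1]
gripper_width: -0.1
grasp_force: 0.0
```

```bash
python3 -c "
from h import *
to([526,278,60],319)"
```

```text
pos [526.2 273.6  81.4] yaw -40.0 t 11.50 F [-0.7  0.2 -0.1] tilt [0.0019 0.0015]
slide [-3.  -3.2 21.4] drz 0.13 j6 0.12
```

Descend slowly to find contact.

Request:
step_arm:
  motion:
    - {"slide": [-2.5,-2.5,4],"dr": [0,0,0],"jaw": 0}
    - {"slide": [-2.5,-2.5,8],"dr": [0,0,0],"jaw": 0}
    - {"slide": [-2.5,-2.5,12],"dr": [0,0,0],"jaw": 0}
    - {"slide": [-2.5,-2.5,15],"dr": [0,0,0],"jaw": 0}
    - {"slide": [-2.5,-2.5,17],"dr": [0,0,0],"jaw": 0}
    - {"slide": [-2.5,-2.5,19],"dr": [0,0,0],"jaw": 0}
    - {"slide": [-2.5,-2.5,20],"dr": [0,0,0],"jaw": 0}
    - {"slide": [-2.5,-2.5,20],"dr": [0,0,0],"jaw": 0}

```text
clock: 12.5
position: [525.3, 276.5, 61.7]
ee_rot: [0.94, -0.342, 0.0, -0.0]
contact_force: [-4.6, -0.6, 10.1]
gripper_width: 0.1
grasp_force: 5.3
```

```bash
python3 -c "
from h import *
to([526,278,60],319)"
```

```text
pos [525.3 276.5  61.7] yaw -39.9 t 12.50 F [-4.6 -0.6 10.1] tilt [ 0.0004 -0.0001]
slide [-0.4 -1.6  1.7] drz 0.13 j6 0.12
```

Request:
step_arm:
  motion:
    - {"slide": [0,0,1],"dr": [0,0,0],"jaw": 0}
    - {"slide": [0,0,1],"dr": [0,0,0],"jaw": 0}
    - {"slide": [0,0,2],"dr": [0,0,0],"jaw": 0}
    - {"slide": [0,0,2],"dr": [0,0,0],"jaw": 0}
    - {"slide": [0,0,2],"dr": [0,0,0],"jaw": 0}
    - {"slide": [0,0,2],"dr": [0,0,0],"jaw": 0}
    - {"slide": [0,0,2],"dr": [0,0,0],"jaw": 0}
    - {"slide": [0,0,2],"dr": [0,0,0],"jaw": 0}

```text
clock: 13.5
position: [525.4, 276.6, 61.5]
ee_rot: [0.94, -0.341, 0.001, -0.0]
contact_force: [-8.0, -2.7, 18.8]
gripper_width: -0.1
grasp_force: 9.7
```

Request:
step_arm:
  motion:
    - {"slide": [0,0,-1],"dr": [0,0,0],"jaw": 0}
    - {"slide": [0,0,-2],"dr": [0,0,0],"jaw": 0}
    - {"slide": [0,0,-3],"dr": [0,0,0],"jaw": 0}
    - {"slide": [0,0,-4],"dr": [0,0,0],"jaw": 0}
    - {"slide": [0,0,-5],"dr": [0,0,0],"jaw": 0}
    - {"slide": [0,0,-5],"dr": [0,0,0],"jaw": 0}
    - {"slide": [0,0,-5],"dr": [0,0,0],"jaw": 0}
    - {"slide": [0,0,-5],"dr": [0,0,0],"jaw": 0}

```text
clock: 14.5
position: [525.3, 276.5, 63.0]
ee_rot: [0.94, -0.342, -0.0, 0.0]
contact_force: [-2.1, 0.1, 4.4]
gripper_width: 0.2
grasp_force: 2.1
```

Request:
step_arm:
  motion:
    - {"slide": [0,0,-1],"dr": [0,0,0],"jaw": 0}
    - {"slide": [0,0,-2],"dr": [0,0,0],"jaw": 0}
    - {"slide": [0,0,-2],"dr": [0,0,0],"jaw": 0}
    - {"slide": [0,0,-2],"dr": [0,0,0],"jaw": 0}
    - {"slide": [0,0,-2],"dr": [0,0,0],"jaw": 0}
    - {"slide": [0,0,-2],"dr": [0,0,0],"jaw": 0}
    - {"slide": [0,0,-2],"dr": [0,0,0],"jaw": 0}
    - {"slide": [0,0,-2],"dr": [0,0,0],"jaw": 0}

```text
clock: 15.5
position: [525.3, 276.5, 65.1]
ee_rot: [0.94, -0.342, -0.0, 0.0]
contact_force: [-2.3, 1.1, 2.9]
gripper_width: 0.3
grasp_force: 1.4
```

Request:
step_arm:
  motion:
    - {"slide": [0,0,-5],"dr": [0,0,0],"jaw": 0}
    - {"slide": [0,0,-5],"dr": [0,0,0],"jaw": 0}
    - {"slide": [0,0,-5],"dr": [0,0,0],"jaw": 0}
    - {"slide": [0,0,-5],"dr": [0,0,0],"jaw": 0}
    - {"slide": [0,0,-5],"dr": [0,0,0],"jaw": 0}
    - {"slide": [0,0,-5],"dr": [0,0,0],"jaw": 0}
    - {"slide": [0,0,-5],"dr": [0,0,0],"jaw": 0}
    - {"slide": [0,0,-5],"dr": [0,0,0],"jaw": 0}

```text
clock: 16.5
position: [525.3, 276.5, 70.1]
ee_rot: [0.94, -0.342, 0.0, -0.0]
contact_force: [-0.3, 0.2, -0.4]
gripper_width: 0.1
grasp_force: 0.0
```

The spring force was 4.4 N at 63 mm and 2.9 N at 65 mm, with a hard stop at 61.5 mm. That matches a full 6 mm press. Now I'll lift clear and hand in.

Request:
step_arm:
  motion:
    - {"slide": [0,0,-20],"dr": [0,0,0],"jaw": 0}
    - {"slide": [0,0,-50],"dr": [0,0,0],"jaw": 0}
    - {"slide": [0,0,-90],"dr": [0,0,0],"jaw": 0}
    - {"slide": [0,0,-120],"dr": [0,0,0],"jaw": 0}
    - {"slide": [0,0,-130],"dr": [0,0,0],"jaw": 0}
    - {"slide": [0,0,-130],"dr": [0,0,0],"jaw": 0}
    - {"slide": [0,0,-130],"dr": [0,0,0],"jaw": 0}
    - {"slide": [0,0,-130],"dr": [0,0,0],"jaw": 0}

```text
clock: 17.5
position: [524.9, 276.1, 198.6]
ee_rot: [0.94, -0.342, -0.001, 0.001]
contact_force: [-0.6, 0.4, -0.3]
gripper_width: 0.1
grasp_force: 0.0
```

```bash
python3 -c "
from bench import arm
print(arm.job_done())"
```

```text
the job is handed in; nothing more can be done
None
```

The ring's pointer was measured within about 0.3° of the index tab, the start button on the farthest box was then pressed to its stop and let back up, and the job was handed in at about 17.5 s; no verdict came back.

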